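# Refit the washed hood-light glass under its sprung clips

## Task

The light fitting from the cooker hood lies face up on the bench. Pick its washed glass up off the draining mat, set it on the fitting's two rails and slide it in under the two sprung clips, gently and without forcing it against the end stop, until both clips have ridden up over the rim and snapped down inside it; then let go and leave the other things on the bench where they are.

Things in the scene. Friction and masses are not known exactly. Their poses are not given: they have to be found in the camera images.
- glass_mid (a point): Centre (half-way up) of the lamp glass: a flat frosted pane in a steel rim, 116 mm long (x), 64 wide (y), 10 thick (z up), 0.12 to 0.24 kg, loose on the mat, its underside 8 mm above the bench. The rim is 6 mm wide and 10 high all round; the pane in it is 5 mm thick, flush with the rim underneath, so its top face lies 5 mm below the rim's top. Starts right side up; either end may go in first
- mat: Black rubber draining mat, fixed, 170 x 110 x 3 mm, origin on the bench under its middle. Ribs along its x, to 8 mm high, run under the middle of the glass only (y within 21 mm), so beside the long sides of the glass fingers can go down to 3 mm above the bench
- fitting: The light fitting, fixed to the bench; origin on the bench under the middle of the fitted glass, x from the open end to the clip end, z up. Back plate x -80 to +130, y -75 to +75 mm, 3 mm thick. On it a lamp trough 46 mm wide; the tops of its side walls (y -21.5 and +21.5, x -62 to +70) are the rails, 44 mm above the bench. The glass overhangs them 9 mm each side: room for fingers
- rail_mouth (a point): Middle of the open end of the rails, level with their tops (fitting x -62, z 44 mm). The glass is laid level on the rails from above at this end, short of the clips (glass centre at fitting x -47 is clear of everything), and slides along +x. From x +23 mm cheeks flank it (tops 54 mm above the bench), flared, with 1.5 mm play each side from x +36: hold the glass behind its middle
- home (a point): Nominal place of the glass centre when home (fitting x 0, y 0, z 49 mm), its leading end at the end stop (a slightly soft silicone bar, nominal face at fitting x +58). But the carrier of stop and clips is adjustable: screwed down through a slot, anywhere within 10 mm either way along x. Its true place is not measured: feel or see when the clips snap and the stop is met (push 10 N at most)
- clip_bend (a point): Nominal low bends of the two sprung clips (fitting x +48.5, at y +18 and -18, 48 mm above the bench; they shift with the carrier). Strips 10 mm wide hinged at x +98, z 58, reaching towards the open end; noses turned up at x +27, z 60. The rim meets the noses with the glass centre about 20 mm short of home, rides under, and the clips snap down inside the rim 1 to 3 mm before the stop
- clip_left (a joint): Lift in rad of the clip at fitting y +18 mm: 0 down with no glass under it, about 0.11 riding on top of the rim, about 0.015 snapped down inside the rim on the pane. Riding up takes a push of 2 to 6 N, sliding on 1 to 3 N; a dip in the push as they snap
- clip_right (a joint): The same for the clip at y -18 mm
- bowl_mid (a point): Middle of a steel bowl, 150 mm wide, 60 mm high, standing on the bench: leave it alone
- bottle_mid (a point): Middle of an upright yellowish squeeze bottle, 62 mm wide, 195 mm high, standing on the bench: leave it alone
- screwdriver_grip (a point): Handle of a screwdriver lying on the bench near the robot: leave it alone
Things that resemble listed ones, but are neither listed nor needed, are in the scene too. There is more than one size of the part that bears glass_mid; the job needs the middle-sized.

How it is judged (in metres and radians):
On the way, in this order (a step that is already met when the one before it is completed fails the run):
1. the glass is lifted off the mat (height (world z) of glass_mid above 0.035 m), for 0.1 s.
2. both clips ride up on the rim as the glass slides in on the rails (value of joint each of clip_left, clip_right above 0.09 rad and x of glass_mid in the frame of fitting above -0.034 m and z of glass_mid in the frame of fitting below 0.054 m), for 0.05 s.
At the end, for the whole second after the job is handed in: The glass lies flat on the rails (within 4 mm sideways, 3.5 degrees of tilt, 4.5 degrees of yaw), both clips are snapped down inside its rim on the pane (lift 0.006 to 0.022 rad, glass centre 13.5 mm short to 12 mm beyond the nominal home), released and at rest (value of joint clip_left between 0.006 and 0.022 rad and value of joint clip_right between 0.006 and 0.022 rad and x of glass_mid in the frame of fitting between -0.0135 and 0.012 m and y of glass_mid in the frame of fitting between -0.004 and 0.004 m and z of glass_mid in the frame of fitting between 0.046 and 0.052 m and angle between the z axis of glass_mid and the z axis of fitting, either way round below 0.06 rad and angle between the x axis of glass_mid and the x axis of fitting, either way round below 0.08 rad and contact force between the fingers and glass below 0.1 N and linear speed of glass below 0.01 m/s); the robot touches nothing.
It fails at once if the glass is forced against the fitting, its clips or its stop with more than 22 N (contact force between glass and fitting above 22 N).
It fails at once if the bowl is moved by more than 20 mm (distance of bowl_mid from where it was at the start of the episode above 0.02 m).
It fails at once if the squeeze bottle is moved or tipped by more than 20 mm (distance of bottle_mid from where it was at the start of the episode above 0.02 m).
It fails at once if the screwdriver is moved by more than 20 mm (distance of screwdriver_grip from where it was at the start of the episode above 0.02 m).
It also fails if it takes over 69 s, if anything falls off the work surface, if the arm or the gripper's body presses on something with over 40 N, if the wrist force passes 120 N, or if a joint passes its speed limit or range.

## Robot

A 6-joint arm with a two-finger parallel gripper is mounted at the origin on the work surface. World frame = base frame: x ahead of the robot, y to its left, z up, the work surface at z = 0. Lengths are in m, angles in degrees, forces in N, time in s.
With the tool pointing down it reaches from about 0.35 to 0.875 m from the base axis. Payload 4.2 kg.
Tool frame: the origin (TCP) lies between the finger pads; the fingertips stand 8 mm ahead of it and the grasp point (between the pads) lies 11 mm behind it; x points along the fingers, y is the direction in which the jaws open and shut, and the axes are right-handed (so a half turn about x gives the same grasp; the last joint's range is limited). The gripper opens to 87 mm and grips with 3 to 60 N. Pads are 19 mm wide; open, the fingers measure 117 mm over their backs; the gripper's body (75 mm by 190 mm) begins 51 mm behind the grasp point.
Start: joints at [-59.611, 22.042, 0.453, 0, -68.411, -14.817], TCP at [0.168, -0.602, 0.231] pointing down, gripper open.
Joint ranges: [-179.83, 179.83], [-69.29, 118.12], [-61.27, 80.66], [-181.25, 117.63], [-171.15, -9.14], [-177.46, 177.46]. Speed limits (degrees/s): [159.86, 159.86, 180, 180, 180, 180].

## Interface

Orientations are given as a 3x3 rotation matrix whose columns are the frame's x, y, z axes.
In Python, from station import r gives the robot as it stands. The module is installed in compiled form; this text tells all that it offers.
- The arm moves only by the tool move_arm, never from a script. Its argument "increments" is one flat list of numbers, 7 for each row, row after row: the turn, a rotation vector about the tool's x, y, z in degrees, then the shift along the tool's x, y, z in m, then the finger opening in m, from 0 to 0.087. A call has 1 to 12 rows; each row is the pose to reach, as a shift and turn from the pose commanded when the call began, along the tool's axes at that moment; what a row does not reach only later rows make up. A row lasts 1/12 s, in which the tool goes at most 41.7 mm and 7.16 degrees, less where a joint would pass 70% of its speed; a pose out of reach is approached as far as the arm can. A call with a gripper value outside its range is refused whole. The fingers move at their own pace and stop on an object; the grip force is fixed at half the most. Time passes only in rows, so rows that repeat a pose let the fingers close. It gives the time, the measured TCP pose, the force and the opening at its end, in the units of the state.
- r.sense(): the state, without advancing time (a new reading comes with each control period).
- r.capture(name): name is "side" or "top" or "wrist"; returns the picture (400x640x3 uint8, red, green, blue); there is no depth.
- r.calibration(name): a dict with "fx", "fy", "cx", "cy" (pixels), "D" ([k1, k2, p1, p2, k3] as OpenCV has them; the pictures are not rectified), "rvec" (rotation vector, rad) and "tvec" (3), from world to camera coordinates, as OpenCV has them; the wrist camera has in their place "tool_from_camera" (4x4, takes a point from camera to tool coordinates, whose origin is the TCP and whose axes are the tool frame's). Camera axes: x right, y down, z forward; pixel columns grow to the right and rows downward; lengths in m; the calibration is good to about 2 mm. A picture is of the moment at which its call begins: read the wrist's pose just before it. calibration takes no time and is no camera call.
- r.finish_job(): hands the job in, once; it reports no verdict.
The state is a dict: "time_s": time; "joints": joint angles; "joint_velocities": joint speeds; "effort": joint torques, N m; "tcp_pos": TCP position; "ee_rot": TCP orientation; "wrist_force": force on the tool from outside, world axes, zero at the start; "moment": the same for the moment, N m; "gripper_width": opening from 0.0 (shut) to 1.0 (fully open).
Only numpy, scipy, OpenCV 4.12 (cv2) and the standard library are available. Lean on these libraries where they do the work, as an engineer would, in place of code of your own. Each camera call takes 0.05 s, during which the arm holds its last target.

## Working session

There is one attempt and no reset: what is moved stays moved. The work goes in short steps, Python scripts to look and compute and a tool call to move; the robot and the scene stay as the last step left them, time stands still between calls to the robot, and variables do not carry over. Pictures are saved under pics/ and viewed, and the job is handed in when it is done.

Besides the shell and the picture viewer there is one more tool, called after "Emit:" as a command line: name --argument value ..., lists and objects as JSON in quotes. move_arm: Moves the arm, as the interface text tells. Its arguments: {"type":"object","properties":{"increments":{"type":"array","items":{"type":"number"}}},"required":["increments"]}

```bash
mkdir -p pics; python3 - <<'E'
from station import r
import cv2
print(r.sense())
for n in ("side","top","wrist"):
    cv2.imwrite(f"pics/{n}0.png",r.capture(n)[:,:,::-1])
    print(n,r.calibration(n))
E
```

```text
{'time_s': 0.0, 'joints': array([-5.96109546e+01,  2.20908132e+01,  3.80088483e-01, -2.93662679e-02,
       -6.84100235e+01, -1.48149874e+01]), 'joint_velocities': array([-0.04688016, -0.01133546,  0.06923741,  0.10550851,  0.05475193,
       -0.10520539]), 'effort': array([-3.02578164e-04, -3.90664601e+01,  1.87400740e+01,  4.21965793e+00,
        1.08835791e-02, -2.11639099e-04]), 'tcp_pos': array([ 0.16765279, -0.60149342,  0.22946016]), 'ee_rot': array([[-6.54970224e-04, -2.68300834e-01,  9.63334954e-01],
       [ 2.05895847e-03,  9.63332757e-01,  2.68301622e-01],
       [-9.99997666e-01,  2.15919623e-03, -7.85339982e-05]]), 'wrist_force': array([ 0.5326659 , -0.11434462,  0.60082815]), 'moment': array([-0.02918249,  0.01080872,  0.02232149]), 'gripper_width': 1.0013768443259055}
side {'fx': 361.37997521559697, 'fy': 361.37997521559697, 'cx': 323.0722953864117, 'cy': 195.4187651715801, 'D': array([-0.01953605,  0.        ,  0.        ,  0.        ,  0.        ]), 'rvec': array([ 0.9670367 , -2.4007537 ,  1.10768905]), 'tvec': array([0.37764694, 0.27218495, 0.9907083 ])}
top {'fx': 433.78155850010654, 'fy': 433.78155850010654, 'cx': 317.95756659609793, 'cy': 202.0019399200118, 'D': array([0.00088888, 0.        , 0.        , 0.        , 0.        ]), 'rvec': array([ 2.15653845, -2.1679646 ,  0.07714317]), 'tvec': array([0.03502941, 0.51502266, 1.19944864])}
wrist {'fx': 279.59985354826955, 'fy': 279.59985354826955, 'cx': 318.5342165609215, 'cy': 200.68233642394438, 'D': array([0.01048601, 0.        , 0.        , 0.        , 0.        ]), 'tool_from_camera': array([[-6.72703646e-04, -2.46310911e-01,  9.69190633e-01,
        -1.53348861e-01],
       [ 9.99999474e-01, -9.15926072e-04,  4.61313483e-04,
         5.44784496e-04],
       [ 7.74080425e-04,  9.69190433e-01,  2.46311398e-01,
        -6.68412782e-02],
       [ 0.00000000e+00,  0.00000000e+00,  0.00000000e+00,
         1.00000000e+00]])}
```

View pics/side0.png

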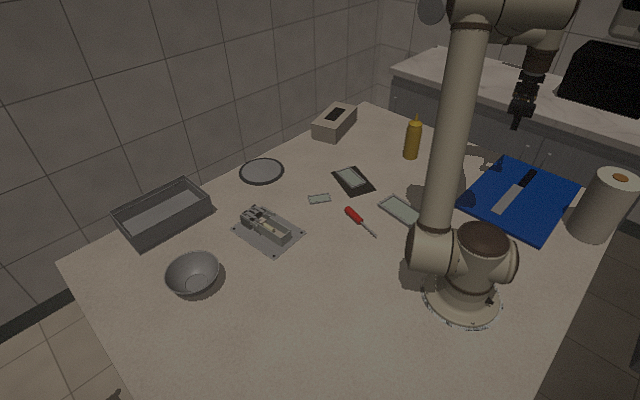

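View pics/top0.png

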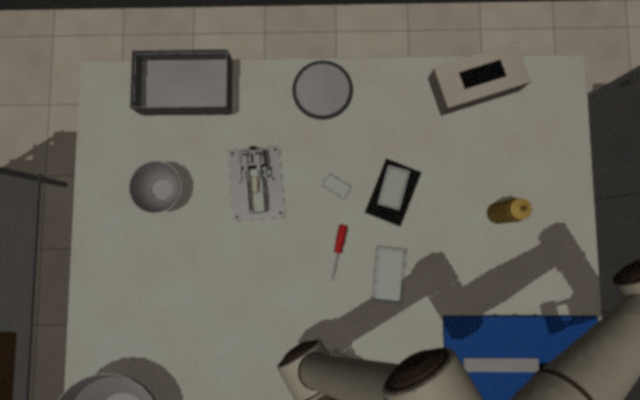

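View pics/wrist0.png

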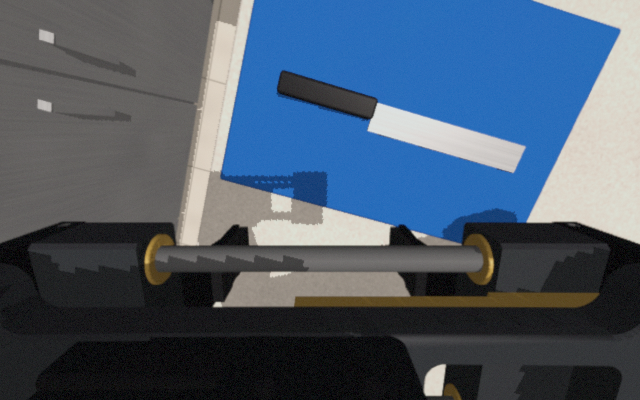

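Three panes in the top view: a small one at (337,186), one on a black mat at (395,187) and a large one at (390,272). The one on the mat is mid-sized and matches the description. The fitting is at about (257,184) with its clips towards the top of the picture. I'll enlarge both to confirm.

```bash
cat > h.py <<'E'
import numpy as np, cv2
from station import r
def K(c): return np.array([[c['fx'],0,c['cx']],[0,c['fy'],c['cy']],[0,0,1.]])
def cam(n,s=None):
    c=r.calibration(n)
    if n=='wrist':
        T=np.eye(4);T[:3,:3]=s['ee_rot'];T[:3,3]=s['tcp_pos'];T=T@c['tool_from_camera'];W=np.linalg.inv(T)
        return K(c),c['D'],W[:3,:3],W[:3,3]
    return K(c),c['D'],cv2.Rodrigues(c['rvec'])[0],c['tvec']
def px2w(n,uv,z,s=None):
    k,D,R,t=cam(n,s)
    p=cv2.undistortPoints(np.array(uv,float).reshape(-1,1,2),k,D).reshape(-1,2)
    d=np.c_[p,np.ones(len(p))]@R; o=-R.T@t
    return o+d*((z-o[2])/d[:,2])[:,None]
def w2px(n,P,s=None):
    k,D,R,t=cam(n,s)
    return cv2.projectPoints(np.array(P,float).reshape(-1,3),cv2.Rodrigues(R)[0],t,k,D)[0].reshape(-1,2)
def crop(src,dst,x0,y0,x1,y1,f):
    im=cv2.imread(src)[y0:y1,x0:x1]
    im=cv2.resize(im,None,fx=f,fy=f,interpolation=cv2.INTER_CUBIC)
    im=np.clip(im*1.5,0,255).astype('uint8')
    for i in range(x0-x0%10+10,x1,10): cv2.putText(im,str(i),((i-x0)*f,8),0,.3,(0,0,255),1);im[::4,(i-x0)*f]=(0,0,255)
    for i in range(y0-y0%10+10,y1,10): cv2.putText(im,str(i),(0,(i-y0)*f),0,.3,(0,0,255),1);im[(i-y0)*f,::4]=(0,0,255)
    cv2.imwrite(dst,im)
E
python3 -c "
from h import *
crop('pics/top0.png','pics/g0.png',355,150,435,230,7)
crop('pics/top0.png','pics/f0.png',220,140,300,225,7)"
```

```text
(no output)
```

View pics/g0.png

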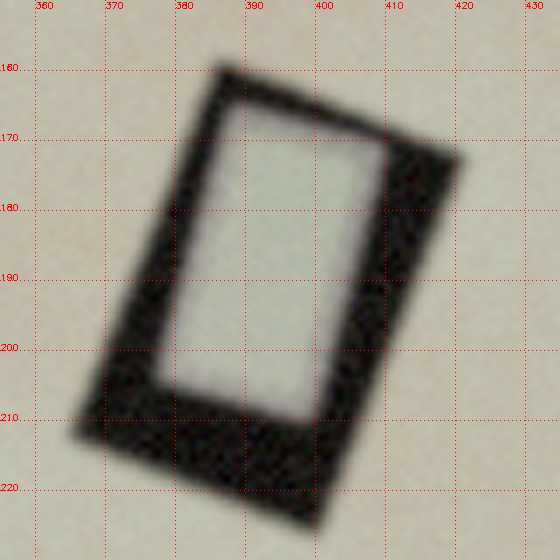

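View pics/f0.png

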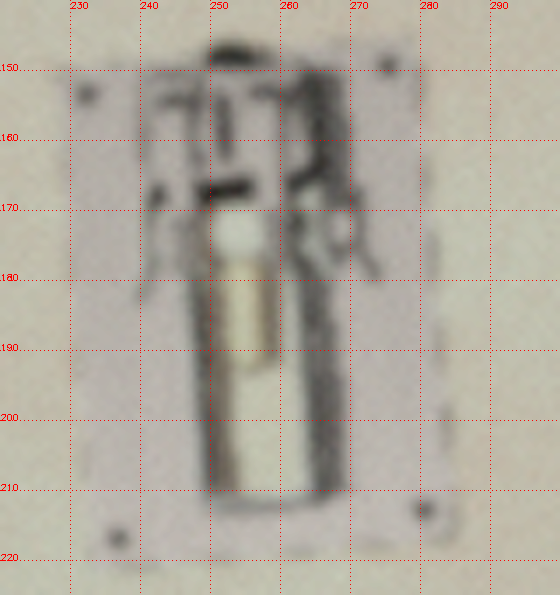

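```bash
python3 - <<'E'
from h import *
k,D,R,t=cam('top');print("cam at",-R.T@t)
g=px2w('top',[(386.3,164),(409.8,170.3),(400.5,211),(377,205)],.018);print(g,g.mean(0))
L=(g[0]+g[1]-g[2]-g[3])/2;print('L',np.linalg.norm(L),'yaw',np.degrees(np.arctan2(L[1],L[0])));W=g[0]-g[1];print(np.linalg.norm(W))
m=px2w('top',[(387,160),(420,172),(400,226),(366.5,212)],.003);print('mat',m.mean(0),np.linalg.norm(m[0]-m[3]),np.linalg.norm(m[0]-m[1]))
f=px2w('top',[(232.5,153.5),(275.7,149.5),(280.5,213),(237,217)],.003);print('screws',f,f.mean(0))
L=(f[0]+f[1]-f[2]-f[3])/2;yaw=np.arctan2(L[1],L[0]);print(np.linalg.norm(L),'yaw',np.degrees(yaw))
c=f.mean(0);x=np.array([np.cos(yaw),np.sin(yaw),0]);print('fit origin',c-.025*x)
print('rail',px2w('top',[(248.5,210.5),(269,210.5)],.044))
E
```

```text
cam at [0.40005842 0.00468276 1.24301399]
[[ 0.62338906 -0.16285156  0.018     ]
 [ 0.60468878 -0.22908319  0.018     ]
 [ 0.48886465 -0.20020418  0.018     ]
 [ 0.50625342 -0.13443293  0.018     ]] [ 0.55579898 -0.18164297  0.018     ]
L 0.11995131690641642 yaw -13.81791222170332
0.06882099756292057
mat [ 0.54366629 -0.18359414  0.003     ] 0.1621666847641677 0.10046475011233248
screws [[0.66089668 0.28146106 0.003     ]
 [0.6715878  0.1552322  0.003     ]
 [0.48621787 0.14049644 0.003     ]
 [0.47541982 0.26579431 0.003     ]] [0.57353054 0.210746   0.003     ]
0.1860454671285824 yaw 4.68670168266962
fit origin [0.54861413 0.20870332 0.003     ]
rail [[0.49085599 0.22526356 0.044     ]
 [0.4905171  0.16806575 0.044     ]]
```

```bash
cat >> h.py <<'E'
from scipy.spatial.transform import Rotation as Ro
def Rdown(yaw):
    y=np.radians(yaw); x=np.array([0,0,-1.]); z=np.array([np.cos(y),np.sin(y),0]); return np.c_[x,np.cross(z,x),z]
def inc(pos,yaw,s=None):
    s=s or r.sense(); R=s['ee_rot']
    rv=Ro.from_matrix(R.T@Rdown(yaw)).as_rotvec(degrees=True); d=R.T@(np.array(pos)-s['tcp_pos'])
    print('inc rot',rv.round(2),'shift',d.round(4),'dist',np.linalg.norm(d).round(3))
E
python3 - <<'E'
from h import *
inc((.624,-.198,.25),-13.8)
print(px2w('top',[(520,208)],.195))
E
```

```text
inc rot [29.36 -0.03 -0.09] shift [-0.0199  0.2664  0.5479] dist 0.61
[[ 0.48156583 -0.45609313  0.195     ]]
```

Emit:
move_arm --increments '[0,0,0,-0.02,0.02,0.02,0.087,6,0,0,-0.02,0.03,0.05,0.087,12,0,0,-0.02,0.045,0.085,0.087,18,0,0,-0.02,0.06,0.12,0.087,24,0,0,-0.02,0.075,0.157,0.087,29.4,0,0,-0.02,0.09,0.193,0.087,29.4,0,0,-0.02,0.107,0.228,0.087,29.4,0,0,-0.02,0.123,0.263,0.087,29.4,0,0,-0.02,0.14,0.3,0.087,29.4,0,0,-0.02,0.157,0.335,0.087,29.4,0,0,-0.02,0.174,0.37,0.087,29.4,0,0,-0.02,0.19,0.4,0.087]'

```text
time_s: 1.15
tcp_pos: [0.5036, -0.3097, 0.2503]
ee_rot: [[-0.0, 0.238, 0.971], [0.0, 0.971, -0.238], [-1.0, 0.0, -0.0]]
wrist_force: [-0.5, -0.5, 0.6]
gripper_width: 1.0
```

```bash
python3 - <<'E'
from h import *
inc((.624,-.198,.25),-13.8)
E
```

```text
inc rot [ 0.02 -0.02 -0.01] shift [0.0003 0.1372 0.0903] dist 0.164
```

Emit:
move_arm --increments '[0,0,0,0,0.035,0.023,0.087,0,0,0,0,0.07,0.046,0.087,0,0,0,0,0.105,0.07,0.087,0,0,0,0,0.13,0.085,0.087,0,0,0,0,0.137,0.09,0.087,0,0,0,0,0.137,0.09,0.087,0,0,0,0,0.137,0.09,0.087]'

```text
time_s: 1.73
tcp_pos: [0.6218, -0.2001, 0.2499]
ee_rot: [[-0.002, 0.239, 0.971], [0.0, 0.971, -0.239], [-1.0, -0.0, -0.002]]
wrist_force: [-0.4, -0.8, -0.1]
gripper_width: 0.998
```

```bash
python3 - <<'E'
from h import *
import pickle
s=r.sense();pickle.dump(s,open('s1.pkl','wb'));print(s['tcp_pos'])
cv2.imwrite("pics/w1.png",r.capture('wrist')[:,:,::-1])
E
```

```text
[ 0.6218117  -0.20006521  0.24987376]
```

View pics/w1.png

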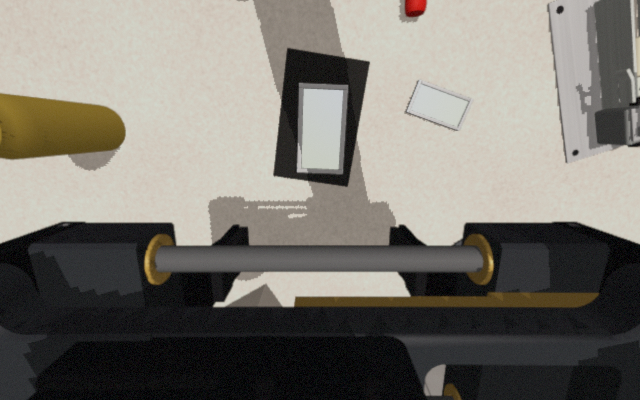

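The wrist view shows the rimmed glass on the black mat, with corners near (299,83), (348,84), (345,174) and (297,173). The small pane is at (438,105). Next, an enlarged crop.

```bash
python3 -c "
from h import *
crop('pics/w1.png','pics/w1c.png',265,70,365,190,5)"
```

```text
(no output)
```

View pics/w1c.png

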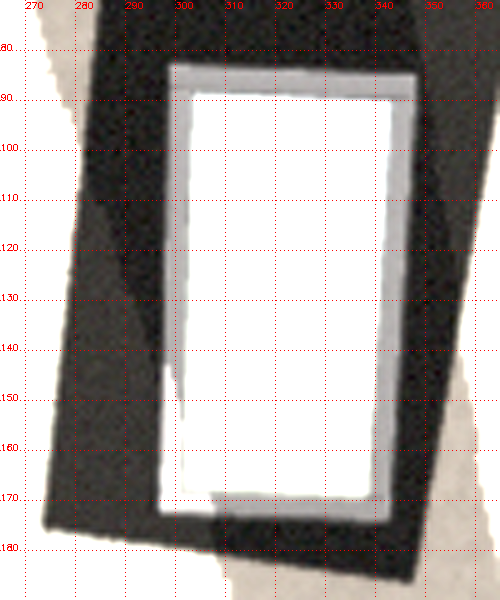

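```bash
python3 - <<'E'
from h import *
import pickle
s=pickle.load(open('s1.pkl','rb'))
g=px2w('wrist',[(298.8,83),(348.3,84.7),(342.8,174.2),(297,172.7)],.018,s);c=g.mean(0);print(c)
L=(g[3]+g[2]-g[0]-g[1])/2;yaw=np.arctan2(L[1],L[0]);W=(g[1]+g[2]-g[0]-g[3])/2
print(np.linalg.norm(L),np.linalg.norm(W),'yaw',np.degrees(yaw),np.degrees(np.arctan2(W[1],W[0]))-90)
x=np.array([np.cos(yaw),np.sin(yaw),0])
s=r.sense()
p=c-.022*x; print(p)
for z in (.06,.015): p[2]=z; inc(p,np.degrees(yaw),s)
E
```

```text
[ 0.55834903 -0.17946794  0.018     ]
0.1157959338464444 0.06357073191654701 yaw -16.09322215281749 -15.70647299774133
[ 0.53721117 -0.17336952  0.018     ]
inc rot [ 2.23 -0.07  0.02] shift [ 0.1904  0.0065 -0.088 ] dist 0.21
inc rot [ 2.23 -0.07  0.02] shift [ 0.2354  0.0065 -0.088 ] dist 0.251
```

Emit:
move_arm --increments '[0,0,0,0.02,0.003,-0.02,0.087,2.1,0,0,0.05,0.006,-0.045,0.087,2.1,0,0,0.08,0.0065,-0.07,0.087,2.1,0,0,0.115,0.0065,-0.088,0.087,2.1,0,0,0.15,0.0065,-0.088,0.087,2.1,0,0,0.175,0.0065,-0.088,0.087,2.1,0,0,0.19,0.0065,-0.088,0.087,2.1,0,0,0.195,0.0065,-0.088,0.087,2.1,0,0,0.195,0.0065,-0.088,0.087]'

```text
time_s: 2.53
tcp_pos: [0.5368, -0.1739, 0.0548]
ee_rot: [[-0.003, 0.276, 0.961], [0.0, 0.961, -0.276], [-1.0, -0.001, -0.002]]
wrist_force: [0.4, -0.4, 0.8]
gripper_width: 1.0
```

```bash
python3 - <<'E'
from h import *
inc((.5372,-.1734,.0135),-16)
cv2.imwrite("pics/w2.png",r.capture('wrist')[:,:,::-1])
E
```

```text
inc rot [-0.04 -0.14  0.04] shift [0.0413 0.0006 0.0003] dist 0.041
```

View pics/w2.png

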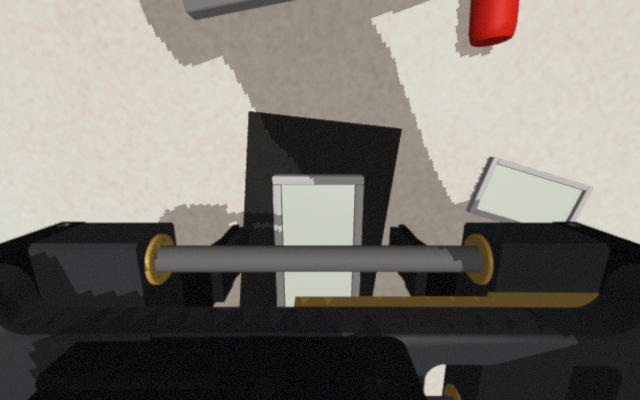

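The glass is centred between the fingers (trailing edge at columns 272–364, symmetrical about 318). Going down.

Emit:
move_arm --increments '[0,0,0,0.015,0.0005,0,0.087,0,0,0,0.03,0.0005,0,0.087,0,0,0,0.038,0.0005,0,0.087,0,0,0,0.041,0.0005,0,0.087,0,0,0,0.041,0.0005,0,0.087]'

```text
time_s: 3.0
tcp_pos: [0.5387, -0.1725, 0.0149]
ee_rot: [[0.0, 0.275, 0.962], [-0.0, 0.962, -0.275], [-1.0, -0.0, 0.0]]
wrist_force: [-0.7, 0.5, 1.0]
gripper_width: 0.995
```

Emit:
move_arm --increments '[0,0,0,0,0,0,0.075,0,0,0,0,0,0,0.068,0,0,0,0,0,0,0.055,0,0,0,0,0,0,0.05,0,0,0,0,0,0,0.05,0,0,0,0,0,0,0.05,0,0,0,0,0,0,0.05,0,0,0,0,0,0,0.05]'

```text
time_s: 3.67
tcp_pos: [0.5387, -0.1724, 0.0151]
ee_rot: [[0.0, 0.274, 0.962], [-0.0, 0.962, -0.274], [-1.0, -0.0, 0.001]]
wrist_force: [-0.9, -0.8, 4.8]
gripper_width: 0.728
```

Emit:
move_arm --increments '[0,0,0,-0.005,0,0,0.05,0,0,0,-0.015,0,0,0.05,0,0,0,-0.03,0,0,0.05,0,0,0,-0.05,0,0,0.05,0,0,0,-0.07,0,0,0.05,0,0,0,-0.09,0,0,0.05,0,0,0,-0.1,0,0,0.05,0,0,0,-0.1,0,0,0.05,0,0,0,-0.1,0,0,0.05]'

```text
time_s: 4.42
tcp_pos: [0.5382, -0.1721, 0.1145]
ee_rot: [[0.0, 0.275, 0.961], [0.001, 0.961, -0.275], [-1.0, 0.001, 0.0]]
wrist_force: [-0.6, -0.1, -2.6]
gripper_width: 0.732
```

```bash
python3 - <<'E'
from h import *
import pickle
s=r.sense();pickle.dump(s,open('s3.pkl','wb'));print(s['tcp_pos'],s['wrist_force'],s['moment'],s['gripper_width'])
for n in ("top","wrist","side"):
    cv2.imwrite(f"pics/{n}3.png",r.capture(n)[:,:,::-1])
crop('pics/top3.png','pics/f3.png',220,135,300,225,7)
crop('pics/side3.png','pics/fs3.png',220,190,320,265,8)
E
```

```text
[ 0.53820321 -0.17205921  0.11449454] [-0.6433597  -0.07084646 -2.6297017 ] [-0.03702578  0.10103231 -0.01980854] 0.7319124941949823
```

View pics/wrist3.png

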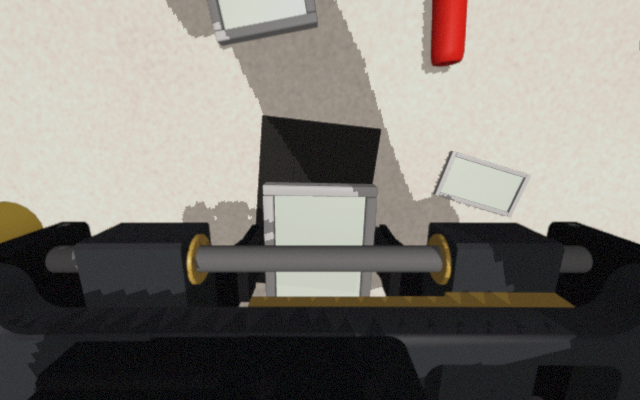

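View pics/fs3.png

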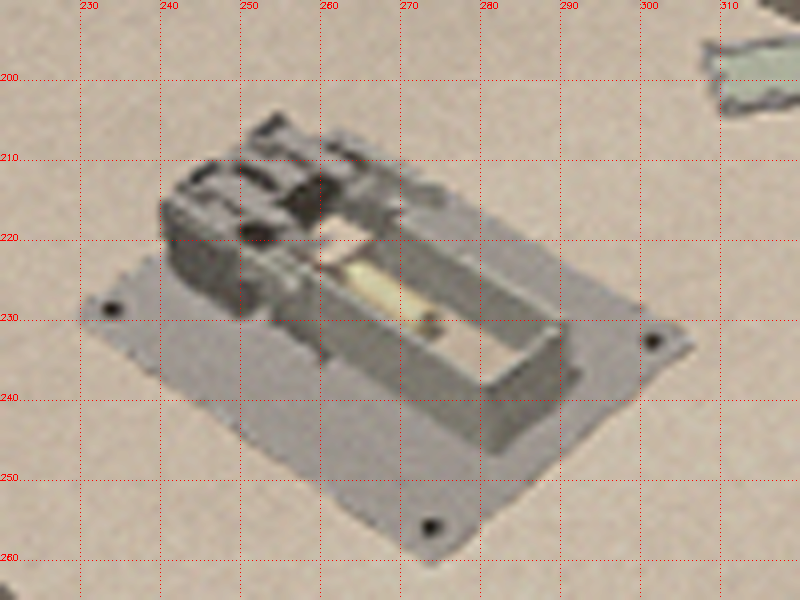

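View pics/f3.png

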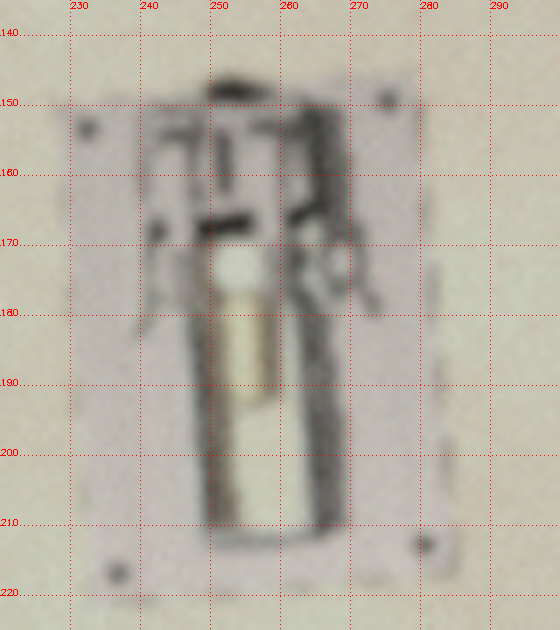

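```bash
python3 - <<'E'
from h import *
import pickle
s=pickle.load(open('s3.pkl','rb'))
e=px2w('wrist',[(263,184),(377,185)],.1176,s);m=e.mean(0)
print(np.linalg.norm(e[0]-e[1]), s['ee_rot'].T@(m-s['tcp_pos']), s['ee_rot'].T@(e[1]-e[0]))
o=np.array([.5486,.2087,0]);y=np.radians(4.7);x=np.array([np.cos(y),np.sin(y),0])
p=o+.09*x;p[2]=.2;inc(p,4.7)
print('fingers in side img')
E
```

```text
0.06225961752297736 [-0.00310865  0.00143984 -0.0381395 ] [4.27463142e-05 6.22565538e-02 6.16164247e-04]
inc rot [-2.065e+01 -1.900e-01 -1.000e-02] shift [-0.0872  0.4009 -0.0099] dist 0.41
fingers in side img
```

Emit:
move_arm --increments '[0,0,0,-0.02,0.01,0,0.05,-2,0,0,-0.045,0.03,0,0.05,-4,0,0,-0.07,0.06,0,0.05,-7,0,0,-0.085,0.095,-0.003,0.05,-10,0,0,-0.087,0.13,-0.005,0.05,-13,0,0,-0.087,0.165,-0.007,0.05,-16,0,0,-0.087,0.2,-0.01,0.05,-18.7,0,0,-0.087,0.235,-0.01,0.05,-20.7,0,0,-0.087,0.27,-0.01,0.05,-20.7,0,0,-0.087,0.305,-0.01,0.05,-20.7,0,0,-0.087,0.335,-0.01,0.05,-20.7,0,0,-0.087,0.36,-0.01,0.05]'

```text
time_s: 5.57
tcp_pos: [0.6275, 0.1789, 0.1995]
ee_rot: [[-0.003, -0.084, 0.996], [-0.001, 0.996, 0.084], [-1.0, -0.001, -0.003]]
wrist_force: [0.8, -0.4, -1.9]
gripper_width: 0.731
```

```bash
python3 - <<'E'
from h import *
inc((.638,.216,.2),4.7)
E
```

```text
inc rot [ 0.14 -0.16  0.05] shift [-0.0006  0.0361  0.0136] dist 0.039
```

Emit:
move_arm --increments '[0,0,0,0,0.02,0.008,0.05,0,0,0,0,0.032,0.013,0.05,0,0,0,0,0.036,0.014,0.05,0,0,0,0,0.036,0.014,0.05,0,0,0,0,0.036,0.014,0.05,0,0,0,0,0.036,0.014,0.05]'

```text
time_s: 6.07
tcp_pos: [0.6383, 0.2123, 0.2015]
ee_rot: [[-0.001, -0.082, 0.997], [-0.001, 0.997, 0.082], [-1.0, -0.0, -0.001]]
wrist_force: [-0.2, -0.3, -1.6]
gripper_width: 0.734
```

```bash
python3 - <<'E'
from h import *
import pickle
s=r.sense();pickle.dump(s,open('s4.pkl','wb'));print(s['tcp_pos'],s['ee_rot'])
cv2.imwrite("pics/w4.png",r.capture('wrist')[:,:,::-1])
crop('pics/w4.png','pics/w4c.png',220,0,420,200,3)
E
```

```text
[0.63828647 0.21229978 0.20149401] [[-7.33741587e-04 -8.19847554e-02  9.96633313e-01]
 [-5.20149814e-04  9.96633478e-01  8.19843861e-02]
 [-9.99999596e-01 -4.58243279e-04 -7.73915785e-04]]
```

View pics/w4.png

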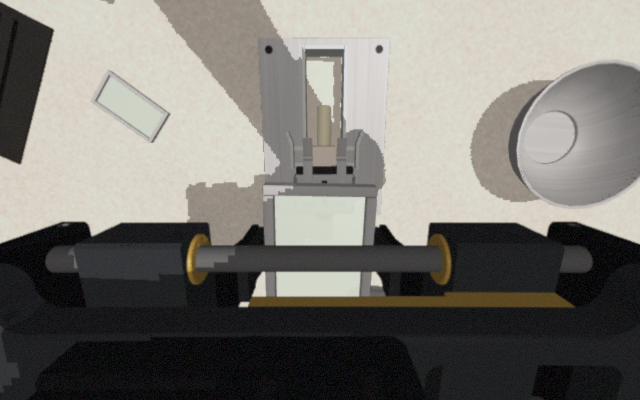

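View pics/w4c.png

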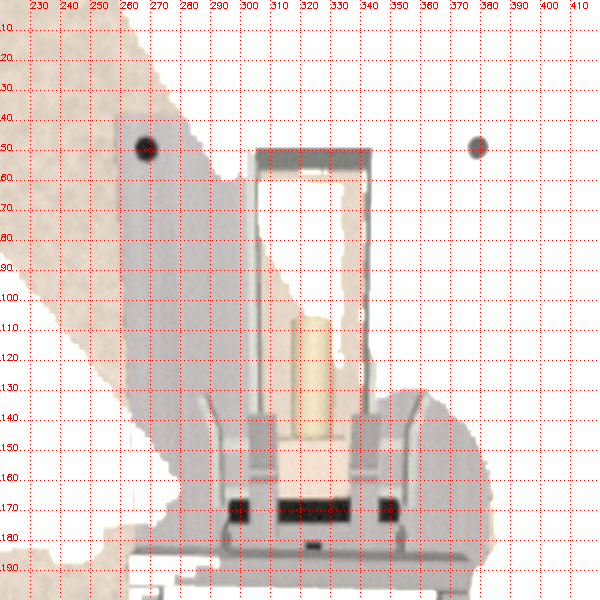

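```bash
python3 - <<'E'
from h import *
im=cv2.imread('pics/w4.png')
c=im[36:66,255:395]; c=cv2.resize(c,None,fx=5.7,fy=5.7,interpolation=cv2.INTER_NEAREST)
d=im[125:190,278:370]; d=cv2.resize(d,None,fx=6,fy=6,interpolation=cv2.INTER_NEAREST)
o=np.zeros((c.shape[0]+d.shape[0]+5,800,3),'uint8');o[:c.shape[0],:c.shape[1]]=c[:,:800];o[c.shape[0]+5:,:d.shape[1]]=d
for u in range(280,370,10): cv2.putText(o,str(u),(int((u-278)*6),c.shape[0]+14),0,.35,(0,0,255),1); o[c.shape[0]+5::6,int((u-278)*6)]=(0,0,255)
for v in range(130,190,10): cv2.putText(o,str(v),(560,c.shape[0]+5+(v-125)*6),0,.35,(0,0,255),1); o[c.shape[0]+5+(v-125)*6,:552:6]=(0,0,255)
for u in range(260,395,10): cv2.putText(o,str(u),(int((u-255)*5.7),10),0,.35,(0,0,255),1); o[0:c.shape[0]:6,int((u-255)*5.7)]=(0,0,255)
for v in range(40,66,10): o[int((v-36)*5.7),::6]=(0,0,255)
cv2.imwrite('pics/w4d.png',o);print(o.shape)
E
```

```text
(566, 800, 3)
```

View pics/w4d.png

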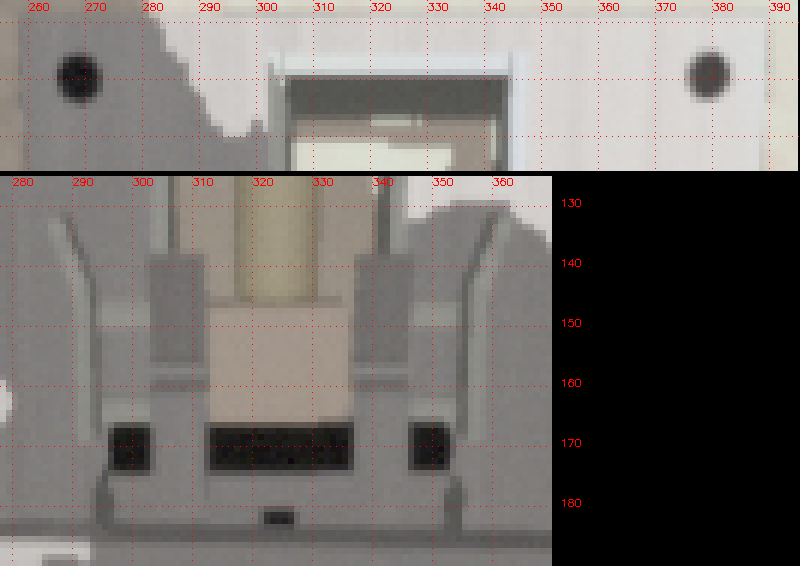

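```bash
python3 - <<'E'
from h import *
import pickle
from scipy.optimize import least_squares
s=pickle.load(open('s4.pkl','rb'))
def F(p,P):
    c,n=np.cos(p[2]),np.sin(p[2]); P=np.array(P,float)
    return np.c_[p[0]+c*P[:,0]-n*P[:,1],p[1]+n*P[:,0]+c*P[:,1],P[:,2]]
A=[(-.068,.063,.003),(-.068,-.063,.003),(-.062,.023,.044),(-.062,-.023,.044)]
# image left = ? test sign
print(w2px('wrist',F([.5486,.2087,.082],A),s))
uv=np.array([(268.2,49.5),(379.3,49.3),(302,45.5),(346.5,45.5)])
if w2px('wrist',F([.5486,.2087,.082],A),s)[0,0]>320: uv=uv[[1,0,3,2]]
B=[(.045,.0335,.054),(.045,-.0335,.054)]
uB=[293.7,354.7] if uv[0,0]<320 else [354.7,293.7]
def res(p):
    return np.r_[(w2px('wrist',F(p,A),s)-uv).ravel(), w2px('wrist',F(p,B),s)[:,0]-uB]
o=least_squares(res,[.5486,.2087,.082]);print(o.x[:2],np.degrees(o.x[2]),o.fun.round(2))
p=o.x
for d in (-.01,0,.01):
    print(d,w2px('wrist',F(p,[(.027+d,0.018,.06),(.0485+d,.018,.048),(.058+d,0,.044),(.058+d,0,.049),(.058+d,0,.054)]),s)[:,1].round(1))
print(s['ee_rot'].T@F(p,[(0,0,.049)])[0])
# top
print('top cam pts')
T=px2w('top',[(232.5,153.5),(275.7,149.5),(280.5,213),(237,217)],.003).mean(0);print(T,F(p,[(.025,0,.003)]))
E
```

```text
[[376.62705466  47.11369427]
 [265.73896664  47.20762671]
 [344.55024063  42.09949289]
 [298.55055572  42.13939821]]
[0.55108719 0.21178728] 4.7503164292183815 [-0.33  0.41  0.13  0.43  0.8  -0.39 -0.59 -0.3   0.95 -0.99]
-0.01 [126.6 147.4 156.  156.4 156.8]
0 [136.7 156.7 165.  165.6 166.2]
0.01 [146.6 165.9 174.  174.7 175.4]
[-0.0495145   0.16587109  0.56655718]
top cam pts
[0.57353054 0.210746   0.003     ] [[0.57600132 0.21385762 0.003     ]]
```

```bash
python3 - <<'E'
from h import *
s=r.sense()
inc((.4844,.2049,.09),4.75,s)
E
```

```text
inc rot [-0.06 -0.02  0.01] shift [ 0.1118  0.0052 -0.154 ] dist 0.19
```

Emit:
move_arm --increments '[0,0,0,0,0.001,-0.02,0.05,0,0,0,0,0.002,-0.05,0.05,0,0,0,0,0.003,-0.085,0.05,0,0,0,0,0.004,-0.115,0.05,0,0,0,0.02,0.005,-0.14,0.05,0,0,0,0.045,0.005,-0.154,0.05,0,0,0,0.07,0.005,-0.154,0.05,0,0,0,0.09,0.005,-0.154,0.05,0,0,0,0.105,0.005,-0.154,0.05,0,0,0,0.112,0.005,-0.154,0.05,0,0,0,0.112,0.005,-0.154,0.05,0,0,0,0.112,0.005,-0.154,0.05]'

```text
time_s: 7.12
tcp_pos: [0.4853, 0.2056, 0.0902]
ee_rot: [[0.001, -0.083, 0.997], [0.0, 0.997, 0.083], [-1.0, 0.0, 0.001]]
wrist_force: [-0.5, -0.3, -1.6]
gripper_width: 0.728
```

```bash
python3 - <<'E'
from h import *
s=r.sense();print(s['wrist_force'],s['moment'])
inc((.4844,.2049,.0515),4.75,s)
for n in ("top","wrist","side"):
    cv2.imwrite(f"pics/{n}5.png",r.capture(n)[:,:,::-1])
crop('pics/side5.png','pics/side5c.png',220,160,340,260,6)
crop('pics/top5.png','pics/top5c.png',220,135,320,235,6)
E
```

```text
[-0.47603179 -0.30851787 -1.61387836] [ 0.02284852 -0.02656004  0.02441548]
inc rot [ 0.    0.05 -0.01] shift [ 0.0387 -0.0006 -0.001 ] dist 0.039
```

View pics/side5c.png

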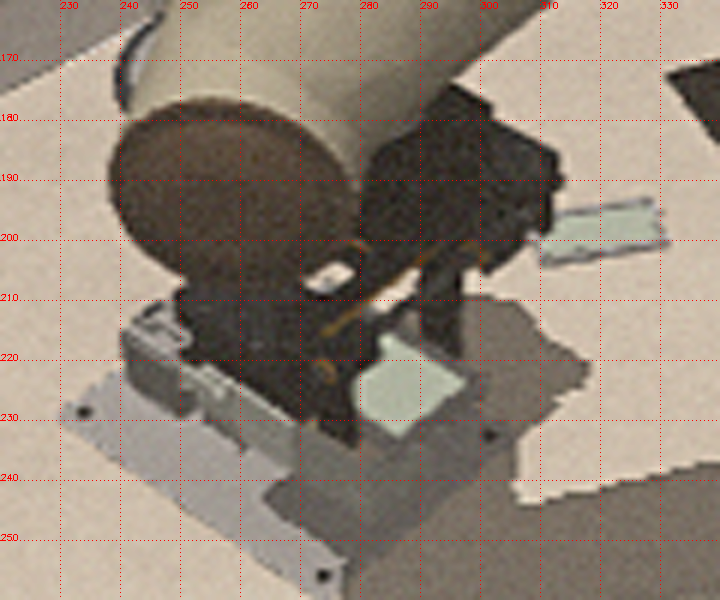

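View pics/top5c.png

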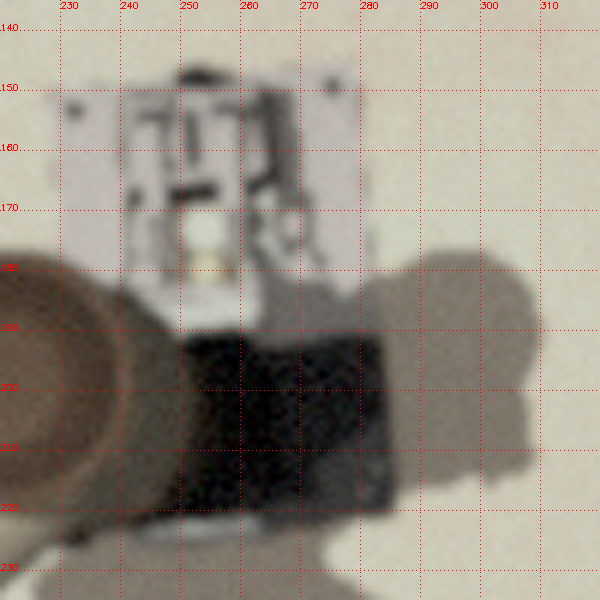

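View pics/wrist5.png

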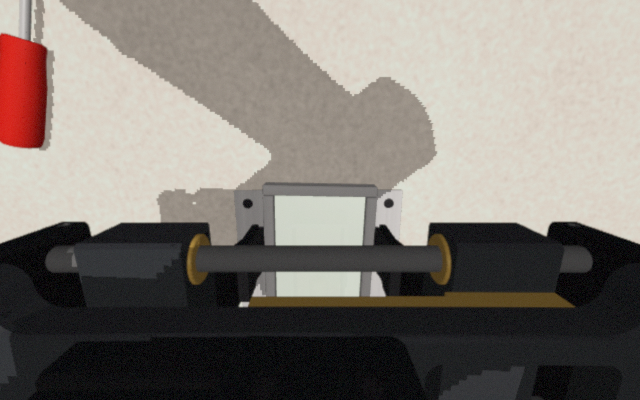

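Emit:
move_arm --increments '[0,0,0,0.012,-0.0009,-0.001,0.05,0,0,0,0.024,-0.0009,-0.001,0.05,0,0,0,0.031,-0.0009,-0.001,0.05,0,0,0,0.034,-0.0009,-0.001,0.05,0,0,0,0.036,-0.0009,-0.001,0.05,0,0,0,0.036,-0.0009,-0.001,0.05,0,0,0,0.036,-0.0009,-0.001,0.05]'

```text
time_s: 7.85
tcp_pos: [0.4842, 0.2052, 0.054]
ee_rot: [[0.001, -0.083, 0.997], [0.001, 0.997, 0.083], [-1.0, 0.0, 0.001]]
wrist_force: [-0.4, -0.2, -1.5]
gripper_width: 0.728
```

Emit:
move_arm --increments '[0,0,0,0.0005,0,0,0.05,0,0,0,0.001,0,0,0.05,0,0,0,0.001,0,0,0.05,0,0,0,0.001,0,0,0.05]'

```text
time_s: 8.18
tcp_pos: [0.4839, 0.2049, 0.0527]
ee_rot: [[0.0, -0.083, 0.997], [0.0, 0.997, 0.083], [-1.0, 0.0, 0.0]]
wrist_force: [-0.1, -0.0, -1.9]
gripper_width: 0.724
```

Emit:
move_arm --increments '[0,0,0,0.0005,0,0,0.05,0,0,0,0.001,0,0,0.05,0,0,0,0.001,0,0,0.05,0,0,0,0.001,0,0,0.05]'

```text
time_s: 8.52
tcp_pos: [0.4838, 0.2049, 0.0515]
ee_rot: [[-0.0, -0.083, 0.997], [-0.0, 0.997, 0.083], [-1.0, -0.0, -0.0]]
wrist_force: [-0.7, 0.2, -1.9]
gripper_width: 0.729
```

Emit:
move_arm --increments '[0,0,0,0.0005,0,0,0.05,0,0,0,0.0005,0,0,0.05,0,0,0,0.0005,0,0,0.05]'

```text
time_s: 8.77
tcp_pos: [0.4839, 0.2049, 0.0511]
ee_rot: [[0.0, -0.083, 0.997], [0.0, 0.997, 0.083], [-1.0, 0.0, 0.0]]
wrist_force: [-1.0, 0.0, -1.2]
gripper_width: 0.727
```

Emit:
move_arm --increments '[0,0,0,0.0005,0,0,0.05,0,0,0,0.0005,0,0,0.05,0,0,0,0.0005,0,0,0.05]'

```text
time_s: 9.02
tcp_pos: [0.4839, 0.2049, 0.051]
ee_rot: [[0.0, -0.083, 0.997], [0.0, 0.997, 0.083], [-1.0, 0.0, 0.0]]
wrist_force: [-2.1, -1.2, 3.7]
gripper_width: 0.731
```

Emit:
move_arm --increments '[0,0,0,0.0005,0,0,0.05,0,0,0,0.0005,0,0,0.05,0,0,0,0.0005,0,0,0.05]'

```text
time_s: 9.27
tcp_pos: [0.4839, 0.2049, 0.0509]
ee_rot: [[0.0, -0.084, 0.997], [0.0, 0.997, 0.084], [-1.0, 0.0, 0.001]]
wrist_force: [-3.3, -1.1, 7.3]
gripper_width: 0.73
```

Emit:
move_arm --increments '[0,0,0,-0.0008,0,0,0.05,0,0,0,-0.0008,0,0.003,0.05,0,0,0,-0.0008,0,0.006,0.05,0,0,0,-0.0008,0,0.009,0.05,0,0,0,-0.0008,0,0.012,0.05,0,0,0,-0.0008,0,0.014,0.05,0,0,0,-0.0008,0,0.016,0.05,0,0,0,-0.0008,0,0.016,0.05,0,0,0,-0.0008,0,0.016,0.05]'

```text
time_s: 10.02
tcp_pos: [0.5005, 0.2064, 0.051]
ee_rot: [[0.001, -0.083, 0.997], [0.0, 0.997, 0.083], [-1.0, 0.0, 0.001]]
wrist_force: [-0.6, -1.5, 3.2]
gripper_width: 0.728
```

```bash
python3 - <<'E'
from h import *
import pickle
s=r.sense();pickle.dump(s,open('s6.pkl','wb'));print(s['wrist_force'],s['moment'])
p=np.array([.5511,.2118]);y=np.radians(4.75);R=np.array([[np.cos(y),-np.sin(y)],[np.sin(y),np.cos(y)]])
print('tcp in fit',R.T@(s['tcp_pos'][:2]-p))
for n in ("top","wrist","side"):
    cv2.imwrite(f"pics/{n}6.png",r.capture(n)[:,:,::-1])
crop('pics/wrist6.png','pics/w6c.png',230,170,410,310,4)
crop('pics/side6.png','pics/side6c.png',220,180,320,265,7)
crop('pics/top6.png','pics/top6c.png',220,135,300,235,6)
E
```

```text
[-0.57458703 -1.54341408  3.17263164] [-0.37617701 -0.05302711 -0.0006595 ]
tcp in fit [-0.0508631  -0.00123933]
```

View pics/w6c.png

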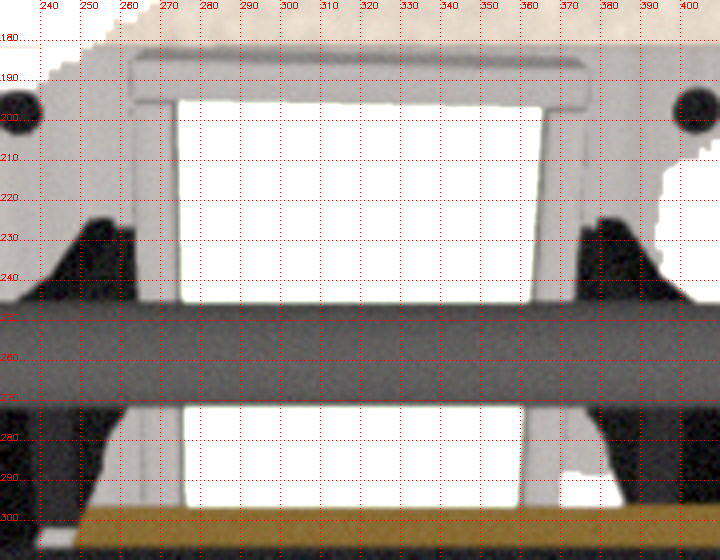

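View pics/side6c.png

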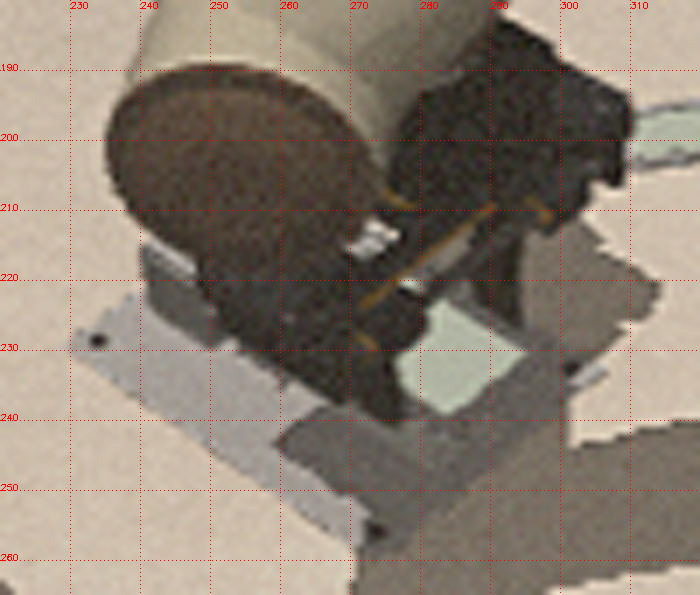

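View pics/top6c.png

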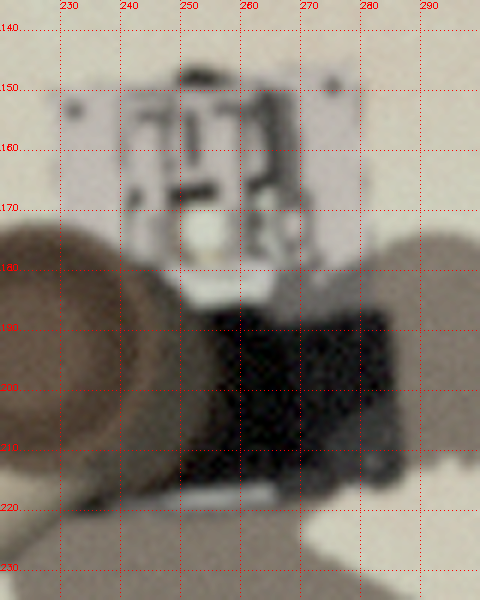

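```bash
python3 - <<'E'
from h import *
import pickle
for f,sp,zt in (('wrist3','s3',None),('w4','s4',None),('wrist6','s6',None)):
    s=pickle.load(open(sp+'.pkl','rb')); g=cv2.imread(f'pics/{f}.png').astype(float).mean(2)
    zr=s['tcp_pos'][2]-.002  # pane top at mid height
    def edge_v(u,v0,v1):
        col=g[v0:v1,u-1:u+2].mean(1);d=np.diff(col);i=np.argmax(d);return v0+i+.5+ (d[max(i-1,0):i+2]*[-1,0,1]).sum()/d[max(i-1,0):i+2].sum()
    def edge_u(v,u0,u1,sg):
        row=sg*np.diff(g[v-1:v+2,u0:u1].mean(0));i=np.argmax(row);w=row[i-1:i+2];return u0+i+.5+(w*[-1,0,1]).sum()/w.sum()
    T=[(u,edge_v(u,188,204)) for u in range(282,360,6)]
    Lf=[(edge_u(v,266,284,1),v) for v in range(202,242,4)]; Rt=[(edge_u(v,354,374,-1),v) for v in range(202,242,4)]
    for nm,P in (('trail',T),('left',Lf),('right',Rt)):
        w=(px2w('wrist',np.array(P)+0.,zr,s)-s['tcp_pos'])@s['ee_rot']
        a=1 if nm=='trail' else 2
        k,b=np.polyfit(w[:,a],w[:,3-a],1);print(f,nm,'slope deg',np.degrees(k).round(2),'mean',w[:,3-a].mean().round(4))
E
```

```text
wrist3 trail slope deg -0.87 mean -0.03
wrist3 left slope deg 0.1 mean -0.0246
wrist3 right slope deg -1.26 mean 0.0269
w4 trail slope deg 1.13 mean -0.0303
w4 left slope deg -0.54 mean -0.0249
w4 right slope deg -1.25 mean 0.0268
wrist6 trail slope deg 1.17 mean -0.0304
wrist6 left slope deg -0.62 mean -0.0249
wrist6 right slope deg -1.23 mean 0.0268
```

Emit:
move_arm --increments '[-0.5,0,0,-0.0005,0.0003,0,0.05,-1,0,0,-0.0005,0.0005,0.001,0.05,-1,0,0,-0.0005,0.0005,0.003,0.05,-1,0,0,-0.0005,0.0005,0.005,0.05,-1,0,0,-0.0005,0.0005,0.005,0.05,-1,0,0,-0.0005,0.0005,0.005,0.05]'

```text
time_s: 10.67
tcp_pos: [0.5049, 0.2072, 0.0511]
ee_rot: [[0.0, -0.101, 0.995], [0.0, 0.995, 0.101], [-1.0, 0.0, 0.0]]
wrist_force: [1.2, -0.5, 0.5]
gripper_width: 0.732
```

```bash
cat > st.py <<'E'
from h import *
s=r.sense()
p=np.array([.5511,.2118]);y=np.radians(4.75);R=np.array([[np.cos(y),-np.sin(y)],[np.sin(y),np.cos(y)]])
q=R.T@(s['tcp_pos'][:2]-p);f=s['wrist_force'];ff=R.T@f[:2]
print('t',s['time_s'],'glass x fit',(q[0]+.020).round(4),'tcp y',q[1].round(4),'z',s['tcp_pos'][2].round(4),'F fit',ff.round(2),f[2].round(2),'M',s['moment'].round(2))
E
python3 st.py
```

```text
t 10.6667 glass x fit -0.0264 tcp y -0.0008 z 0.0511 F fit [ 1.2  -0.65] 0.46 M [-0.07 -0.02  0.01]
```

Emit:
move_arm --increments '[0,0,0,0,0,0.001,0.05,0,0,0,0,0,0.002,0.05,0,0,0,0,-0.0001,0.003,0.05,0,0,0,0,-0.0001,0.003,0.05]'

```text
time_s: 11.0
tcp_pos: [0.5078, 0.2073, 0.0511]
ee_rot: [[-0.0, -0.1, 0.995], [-0.0, 0.995, 0.1], [-1.0, -0.0, -0.0]]
wrist_force: [0.3, -0.0, -1.3]
gripper_width: 0.734
```

```bash
python3 st.py
```

```text
t 11.0 glass x fit -0.0235 tcp y -0.0009 z 0.0511 F fit [ 0.29 -0.03] -1.31 M [-0.09 -0.06  0.03]
```

Emit:
move_arm --increments '[0,0,0,0,0,0.001,0.05,0,0,0,0,0,0.002,0.05,0,0,0,0,0,0.003,0.05,0,0,0,0,0,0.003,0.05]'

```text
time_s: 11.33
tcp_pos: [0.5108, 0.2076, 0.0512]
ee_rot: [[-0.0, -0.1, 0.995], [-0.0, 0.995, 0.1], [-1.0, -0.0, -0.0]]
wrist_force: [1.0, 0.2, -1.4]
gripper_width: 0.731
```

```bash
python3 st.py
```

```text
t 11.3333 glass x fit -0.0205 tcp y -0.0009 z 0.0512 F fit [0.98 0.15] -1.36 M [-0.1   0.02 -0.02]
```

Emit:
move_arm --increments '[0,0,0,0,0,0.001,0.05,0,0,0,0,0,0.002,0.05,0,0,0,0,0,0.002,0.05]'

```text
time_s: 11.58
tcp_pos: [0.5124, 0.2076, 0.0512]
ee_rot: [[-0.001, -0.1, 0.995], [-0.001, 0.995, 0.1], [-1.0, -0.0, -0.001]]
wrist_force: [-1.6, -0.2, -0.9]
gripper_width: 0.733
```

Emit:
move_arm --increments '[0,0,0,0,0,0.001,0.05,0,0,0,0,0,0.002,0.05,0,0,0,0,0,0.002,0.05]'

```text
time_s: 11.83
tcp_pos: [0.5146, 0.2079, 0.0512]
ee_rot: [[-0.001, -0.1, 0.995], [-0.0, 0.995, 0.1], [-1.0, -0.0, -0.001]]
wrist_force: [-1.7, -0.5, -1.4]
gripper_width: 0.726
```

```bash
python3 st.py
```

```text
t 11.8333 glass x fit -0.0167 tcp y -0.0009 z 0.0512 F fit [-1.74 -0.39] -1.4 M [-0.1   0.44 -0.04]
```

Clips are being met (about -1.7 N), as expected. Continuing.

Emit:
move_arm --increments '[0,0,0,0,0,0.001,0.05,0,0,0,0,0,0.002,0.05,0,0,0,0,0,0.002,0.05]'

```text
time_s: 12.08
tcp_pos: [0.5166, 0.2081, 0.0512]
ee_rot: [[-0.0, -0.1, 0.995], [-0.0, 0.995, 0.1], [-1.0, -0.0, -0.0]]
wrist_force: [-1.4, -0.4, -1.4]
gripper_width: 0.732
```

Emit:
move_arm --increments '[0,0,0,0,0,0.001,0.05,0,0,0,0,0,0.002,0.05,0,0,0,0,0,0.002,0.05]'

```text
time_s: 12.33
tcp_pos: [0.5186, 0.2083, 0.0513]
ee_rot: [[-0.0, -0.1, 0.995], [-0.0, 0.995, 0.1], [-1.0, -0.0, -0.0]]
wrist_force: [-3.3, -0.8, -1.8]
gripper_width: 0.729
```

```bash
python3 st.py
```

```text
t 12.3333 glass x fit -0.0127 tcp y -0.0008 z 0.0513 F fit [-3.34 -0.5 ] -1.76 M [-0.15  0.65  0.03]
```

Emit:
move_arm --increments '[0,0,0,0,0,0.001,0.05,0,0,0,0,0,0.002,0.05,0,0,0,0,0,0.002,0.05]'

```text
time_s: 12.58
tcp_pos: [0.5212, 0.2088, 0.0514]
ee_rot: [[0.001, -0.101, 0.995], [0.0, 0.995, 0.101], [-1.0, 0.0, 0.001]]
wrist_force: [-0.5, -0.5, -2.1]
gripper_width: 0.732
```

```bash
python3 st.py
```

```text
t 12.5833 glass x fit -0.01 tcp y -0.0005 z 0.0514 F fit [-0.5  -0.42] -2.11 M [-0.11  0.34 -0.01]
```

Emit:
move_arm --increments '[0,0,0,0,0,0.001,0.05,0,0,0,0,0,0.002,0.05,0,0,0,0,-0.0001,0.002,0.05]'

```text
time_s: 12.83
tcp_pos: [0.5234, 0.2091, 0.0515]
ee_rot: [[0.001, -0.101, 0.995], [0.001, 0.995, 0.101], [-1.0, 0.001, 0.001]]
wrist_force: [-0.5, -0.2, -2.9]
gripper_width: 0.728
```

```bash
python3 st.py
```

```text
t 12.8333 glass x fit -0.0079 tcp y -0.0004 z 0.0515 F fit [-0.48 -0.21] -2.91 M [0.09 0.24 0.06]
```

Emit:
move_arm --increments '[0,0,0,0,0,0.001,0.05,0,0,0,0,0,0.002,0.05,0,0,0,0,-0.0001,0.002,0.05]'

```text
time_s: 13.08
tcp_pos: [0.525, 0.209, 0.0514]
ee_rot: [[0.001, -0.101, 0.995], [0.0, 0.995, 0.101], [-1.0, 0.0, 0.001]]
wrist_force: [0.3, 0.6, -1.5]
gripper_width: 0.735
```

```bash
python3 st.py
```

```text
t 13.0833 glass x fit -0.0062 tcp y -0.0006 z 0.0514 F fit [0.32 0.59] -1.5 M [0.04 0.31 0.04]
```

```bash
python3 - <<'E'
from h import *
for n in ("top","wrist","side"):
    cv2.imwrite(f"pics/{n}7.png",r.capture(n)[:,:,::-1])
crop('pics/wrist7.png','pics/w7c.png',230,170,410,310,4)
crop('pics/top7.png','pics/top7c.png',220,135,300,235,6)
crop('pics/side7.png','pics/side7c.png',220,180,320,265,7)
E
```

```text
(no output)
```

View pics/w7c.png

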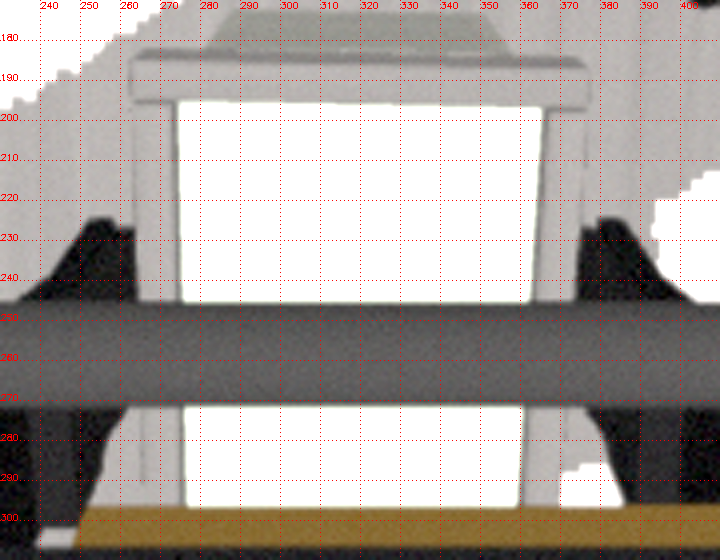

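View pics/top7c.png

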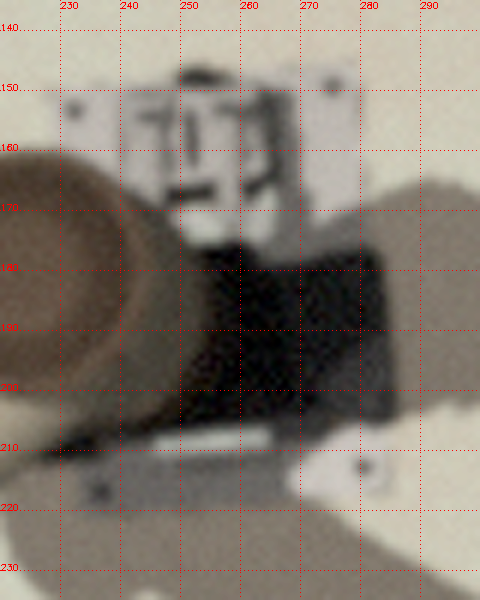

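View pics/side7c.png

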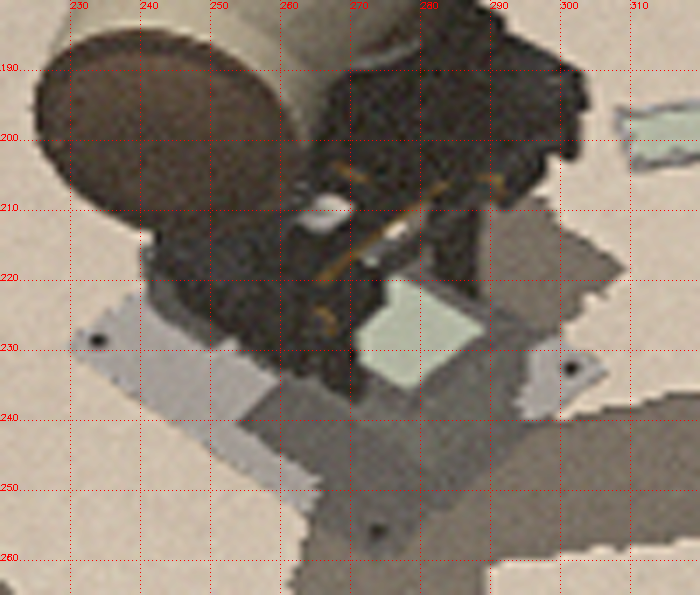

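Emit:
move_arm --increments '[0,0,0,0,0,0.001,0.05,0,0,0,0,0,0.0015,0.05,0,0,0,0,0,0.0015,0.05]'

```text
time_s: 13.48
tcp_pos: [0.5261, 0.209, 0.0514]
ee_rot: [[-0.0, -0.101, 0.995], [-0.0, 0.995, 0.101], [-1.0, -0.0, -0.0]]
wrist_force: [-0.6, -0.1, -2.3]
gripper_width: 0.732
```

```bash
python3 st.py
```

```text
t 13.4833 glass x fit -0.0051 tcp y -0.0008 z 0.0514 F fit [-0.57 -0.09] -2.28 M [-0.05  0.28  0.02]
```

Emit:
move_arm --increments '[0,0,0,0,0,0.001,0.05,0,0,0,0,0,0.0015,0.05,0,0,0,0,0,0.0015,0.05]'

```text
time_s: 13.73
tcp_pos: [0.5281, 0.2093, 0.0515]
ee_rot: [[0.001, -0.101, 0.995], [0.0, 0.995, 0.101], [-1.0, 0.0, 0.001]]
wrist_force: [-0.1, -0.7, -2.2]
gripper_width: 0.733
```

```bash
python3 st.py
```

```text
t 13.7333 glass x fit -0.0031 tcp y -0.0006 z 0.0515 F fit [-0.11 -0.7 ] -2.15 M [-0.09  0.03 -0.02]
```

Emit:
move_arm --increments '[0,0,0,0,0,0.0005,0.05,0,0,0,0,0,0.001,0.05,0,0,0,0,0,0.001,0.05]'

```text
time_s: 13.98
tcp_pos: [0.5296, 0.2097, 0.0517]
ee_rot: [[0.002, -0.101, 0.995], [0.001, 0.995, 0.101], [-1.0, 0.001, 0.002]]
wrist_force: [2.9, 1.6, -1.8]
gripper_width: 0.729
```

```bash
python3 st.py
```

```text
t 13.9833 glass x fit -0.0016 tcp y -0.0003 z 0.0517 F fit [2.98 1.32] -1.84 M [-0.05 -0.52 -0.05]
```

Emit:
move_arm --increments '[0,0,0,0,0,0.0005,0.05,0,0,0,0,0,0.001,0.05,0,0,0,0,0,0.001,0.05]'

```text
time_s: 14.23
tcp_pos: [0.5298, 0.2095, 0.0514]
ee_rot: [[0.0, -0.101, 0.995], [0.0, 0.995, 0.101], [-1.0, 0.0, 0.0]]
wrist_force: [0.5, 1.2, -2.8]
gripper_width: 0.73
```

```bash
python3 st.py
```

```text
t 14.2333 glass x fit -0.0014 tcp y -0.0005 z 0.0514 F fit [0.61 1.14] -2.78 M [ 0.08 -0.23  0.07]
```

Emit:
move_arm --increments '[0,0,0,0,0,0.0005,0.05,0,0,0,0,0,0.001,0.05,0,0,0,0,0,0.001,0.05]'

```text
time_s: 14.48
tcp_pos: [0.5302, 0.2092, 0.0512]
ee_rot: [[-0.001, -0.1, 0.995], [-0.0, 0.995, 0.1], [-1.0, -0.0, -0.001]]
wrist_force: [-0.8, 0.3, -0.9]
gripper_width: 0.731
```

```bash
python3 st.py
```

```text
t 14.4833 glass x fit -0.0011 tcp y -0.0008 z 0.0512 F fit [-0.81  0.35] -0.87 M [0.07 0.29 0.02]
```

Emit:
move_arm --increments '[0,0,0,0,0,0.0003,0.05,0,0,0,0,0,0.0005,0.05,0,0,0,0,0,0.0005,0.05]'

```text
time_s: 14.73
tcp_pos: [0.5309, 0.2093, 0.0513]
ee_rot: [[-0.001, -0.1, 0.995], [-0.0, 0.995, 0.1], [-1.0, -0.0, -0.001]]
wrist_force: [-0.4, -0.0, -1.9]
gripper_width: 0.732
```

```bash
python3 st.py
```

```text
t 14.7333 glass x fit -0.0004 tcp y -0.0008 z 0.0513 F fit [-0.39  0.  ] -1.86 M [-0.02  0.29  0.01]
```

Emit:
move_arm --increments '[0,0,0,0,0,0.0003,0.05,0,0,0,0,0,0.0007,0.05,0,0,0,0,0,0.0007,0.05]'

```text
time_s: 14.98
tcp_pos: [0.5309, 0.2092, 0.0511]
ee_rot: [[-0.002, -0.101, 0.995], [-0.001, 0.995, 0.101], [-1.0, -0.001, -0.002]]
wrist_force: [-4.2, -0.2, -0.8]
gripper_width: 0.731
```

```bash
python3 st.py
```

```text
t 14.9833 glass x fit -0.0003 tcp y -0.0009 z 0.0511 F fit [-4.18  0.14] -0.81 M [0.01 1.07 0.12]
```

Emit:
move_arm --increments '[0,0,0,0,0,0.0003,0.05,0,0,0,0,0,0.0007,0.05,0,0,0,0,0,0.0007,0.05]'

```text
time_s: 15.23
tcp_pos: [0.531, 0.2091, 0.0511]
ee_rot: [[-0.003, -0.101, 0.995], [-0.001, 0.995, 0.101], [-1.0, -0.001, -0.003]]
wrist_force: [-6.9, 0.0, 1.8]
gripper_width: 0.73
```

```bash
python3 st.py
```

```text
t 15.2333 glass x fit -0.0003 tcp y -0.001 z 0.0511 F fit [-6.89  0.58] 1.77 M [0.23 1.8  0.15]
```

Emit:
move_arm --increments '[0,0,0,0,0,-0.0006,0.05,0,0,0,0,0,-0.001,0.05,0,0,0,0,0,-0.001,0.05]'

```text
time_s: 15.48
tcp_pos: [0.5309, 0.2092, 0.0511]
ee_rot: [[-0.001, -0.101, 0.995], [-0.001, 0.995, 0.101], [-1.0, -0.001, -0.001]]
wrist_force: [-3.8, 0.3, -0.8]
gripper_width: 0.73
```

```bash
python3 st.py
```

```text
t 15.4833 glass x fit -0.0003 tcp y -0.0009 z 0.0511 F fit [-3.72  0.63] -0.79 M [-0.07  1.28  0.08]
```

Still lightly on the stop. Releasing with slow finger opening, then straight up.

Emit:
move_arm --increments '[0,0,0,0,0,-0.0005,0.06,0,0,0,0,0,-0.0005,0.066,0,0,0,0,0,-0.0005,0.07,0,0,0,0,0,-0.0005,0.076,0,0,0,0,0,-0.0005,0.084,0,0,0,0,0,-0.0005,0.084,0,0,0,0,0,-0.0005,0.084]'

```text
time_s: 16.07
tcp_pos: [0.5315, 0.2097, 0.0516]
ee_rot: [[0.001, -0.101, 0.995], [0.001, 0.995, 0.101], [-1.0, 0.001, 0.001]]
wrist_force: [0.5, -0.7, -0.1]
gripper_width: 0.944
```

```bash
python3 st.py
```

```text
t 16.0667 glass x fit 0.0003 tcp y -0.0004 z 0.0516 F fit [ 0.48 -0.7 ] -0.06 M [0.   0.01 0.02]
```

Emit:
move_arm --increments '[0,0,0,-0.005,0,0,0.084,0,0,0,-0.015,0,0,0.084,0,0,0,-0.03,0,0,0.084,0,0,0,-0.055,0,0,0.084,0,0,0,-0.085,0,0,0.084,0,0,0,-0.12,0,0.02,0.084,0,0,0,-0.15,0,0.055,0.084,0,0,0,-0.15,0,0.09,0.084,0,0,0,-0.15,0,0.11,0.084,0,0,0,-0.15,0,0.12,0.084,0,0,0,-0.15,0,0.12,0.084,0,0,0,-0.15,0,0.12,0.084]'

```text
time_s: 17.07
tcp_pos: [0.6503, 0.2213, 0.2014]
ee_rot: [[-0.0, -0.1, 0.995], [-0.0, 0.995, 0.1], [-1.0, -0.0, -0.0]]
wrist_force: [-0.0, -1.1, -0.1]
gripper_width: 0.964
```

```bash
python3 - <<'E'
from h import *
import pickle
s=r.sense();pickle.dump(s,open('s8.pkl','wb'));print(s['tcp_pos'],s['wrist_force'])
for n in ("top","wrist","side"):
    cv2.imwrite(f"pics/{n}8.png",r.capture(n)[:,:,::-1])
crop('pics/wrist8.png','pics/w8c.png',240,20,400,220,3)
crop('pics/top8.png','pics/top8c.png',220,135,300,235,6)
crop('pics/side8.png','pics/side8c.png',220,180,320,265,7)
E
```

```text
[0.6502539  0.22129656 0.20144793] [-0.0205646  -1.10591717 -0.05209967]
```

View pics/wrist8.png

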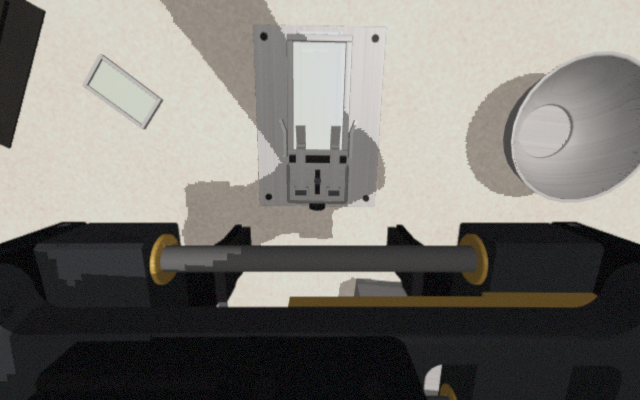

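View pics/w8c.png

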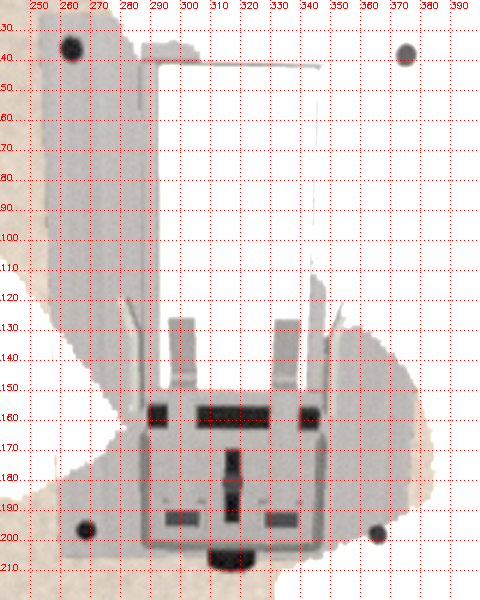

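View pics/side8c.png

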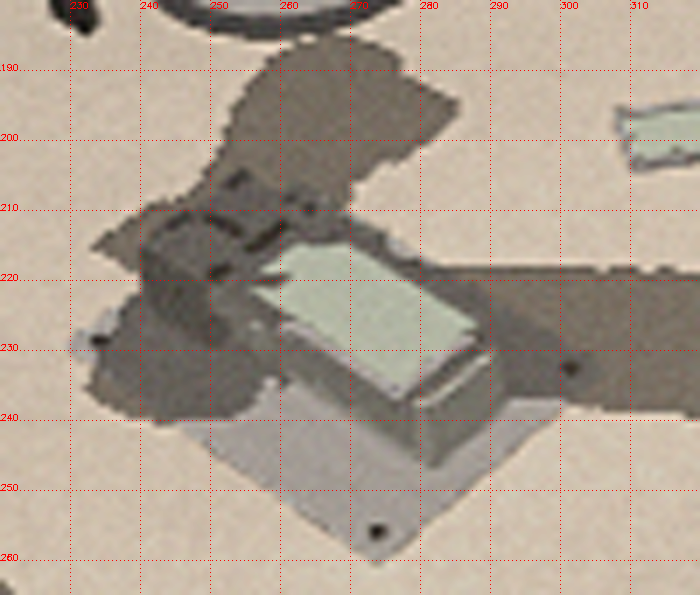

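```bash
python3 - <<'E'
from h import *
import pickle
s=pickle.load(open('s8.pkl','rb'))
p=[.5511,.2118,np.radians(4.75)]
def F(P):
    c,n=np.cos(p[2]),np.sin(p[2]); P=np.array(P,float)
    return np.c_[p[0]+c*P[:,0]-n*P[:,1],p[1]+n*P[:,0]+c*P[:,1],P[:,2]]
d=.0012
for l in (0,.015,.11):
  for y in (.018,-.018):
    pts=[]
    for (x,z) in ((.027,.06),(.0485,.048)):
        dx,dz=x-.098,z-.058; pts+= [(.098+d+dx*np.cos(l)+dz*np.sin(l), yy, .058+dz*np.cos(l)-dx*np.sin(l)) for yy in (y-.005,y+.005)]
    print(l,y,w2px('wrist',F(pts),s).round(1).tolist())
print(w2px('wrist',F([(-.068,.063,.003),(-.068,-.063,.003),(.058+d,0,.05),(.0522,.032,.054),(-.058,.032,.054),(-.058,-.032,.054)]),s).round(1).tolist())
im=cv2.imread('pics/wrist8.png')[105:170,270:365]
im=cv2.resize(im,None,fx=8,fy=8,interpolation=cv2.INTER_CUBIC)
for u in range(270,365,10): cv2.putText(im,str(u),((u-270)*8,8),0,.35,(0,0,255),1); im[::6,(u-270)*8]=(0,0,255)
for v in range(110,170,10): cv2.putText(im,str(v),(0,(v-105)*8),0,.35,(0,0,255),1); im[(v-105)*8,::6]=(0,0,255)
cv2.imwrite('pics/w8d.png',im)
E
```

```text
0 0.018 [[330.6, 125.3], [340.4, 125.5], [329.5, 146.2], [338.8, 146.3]]
0 -0.018 [[295.2, 124.7], [305.0, 124.9], [296.2, 145.6], [305.4, 145.8]]
0.015 0.018 [[330.6, 125.4], [340.5, 125.5], [329.6, 146.1], [338.9, 146.2]]
0.015 -0.018 [[295.1, 124.8], [305.0, 124.9], [296.1, 145.5], [305.4, 145.7]]
0.11 0.018 [[330.9, 125.9], [341.0, 126.1], [329.8, 145.7], [339.2, 145.9]]
0.11 -0.018 [[294.5, 125.3], [304.6, 125.5], [295.8, 145.1], [305.2, 145.3]]
[[375.1, 38.3], [263.3, 36.2], [317.3, 155.0], [347.6, 149.2], [352.6, 32.6], [285.9, 31.3]]
```

View pics/w8d.png

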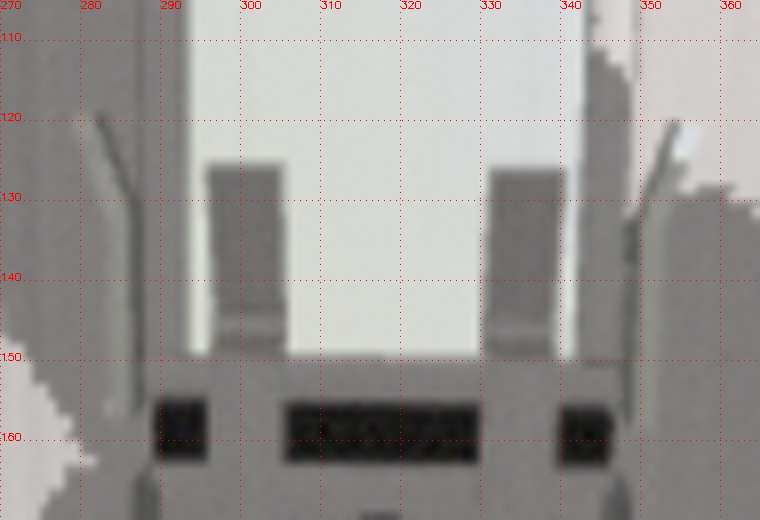

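Seen from above, both bends (v≈146) lie inside the rim's inner edge (v≈149.5), and the rim is close up to the black stop (v≈155). The lift barely shows from overhead, so I'll take one oblique view.

Emit:
move_arm --increments '[0,0,0,0,-0.03,0,0.084,0,0,0,0,-0.065,0,0.084,0,0,0,0.02,-0.1,0,0.084,0,0,0,0.04,-0.13,0,0.084,0,0,0,0.05,-0.14,0,0.084,0,0,0,0.05,-0.14,0,0.084,0,0,0,0.05,-0.14,0,0.084]'

```text
time_s: 17.8
tcp_pos: [0.6641, 0.0821, 0.1516]
ee_rot: [[-0.0, -0.1, 0.995], [-0.0, 0.995, 0.1], [-1.0, -0.0, -0.0]]
wrist_force: [-0.2, 0.3, 1.3]
gripper_width: 0.968
```

```bash
python3 - <<'E'
from h import *
s=r.sense();print(s['tcp_pos'])
im=r.capture('wrist')[:,:,::-1];cv2.imwrite('pics/w9.png',im)
cv2.imwrite('pics/top9.png',r.capture('top')[:,:,::-1])
p=[.5511,.2118,np.radians(4.75)]
def F(P):
    c,n=np.cos(p[2]),np.sin(p[2]); P=np.array(P,float)
    return np.c_[p[0]+c*P[:,0]-n*P[:,1],p[1]+n*P[:,0]+c*P[:,1],P[:,2]]
d=.0012
print('rim/cheek refs',w2px('wrist',F([(.045,.0335,.054),(.045,-.0335,.054),(-.058,-.032,.054),(-.058,.032,.054)]),s).round(1).tolist())
for l in (.015,.11):
  for y in (.018,-.018):
    pts=[]
    for (x,z) in ((.027,.06),(.0485,.048)):
        dx,dz=x-.098,z-.058; pts+= [(.098+d+dx*np.cos(l)+dz*np.sin(l), yy, .058+dz*np.cos(l)-dx*np.sin(l)) for yy in (y-.005,y+.005)]
    print(l,y,w2px('wrist',F(pts),s).round(1).tolist())
q=w2px('wrist',F([(.04,0,.05)]),s)[0].astype(int);print(q)
x0=max(q[0]-50,0);y0=max(q[1]-40,0)
c=cv2.resize(im[y0:y0+75,x0:x0+100],None,fx=8,fy=8,interpolation=cv2.INTER_CUBIC)
for u in range(x0-x0%10+10,x0+100,10): cv2.putText(c,str(u),((u-x0)*8,8),0,.35,(0,0,255),1); c[::6,(u-x0)*8]=(0,0,255)
for v in range(y0-y0%10+10,y0+75,10): cv2.putText(c,str(v),(0,(v-y0)*8),0,.35,(0,0,255),1); c[(v-y0)*8,::6]=(0,0,255)
cv2.imwrite('pics/w9c.png',c)
E
```

```text
[0.66412037 0.08208647 0.15156276]
rim/cheek refs [[515.2, 144.5], [438.6, 143.4], [457.1, 9.2], [539.3, 10.1]]
0.015 0.018 [[500.3, 124.2], [512.3, 124.3], [487.3, 149.1], [498.5, 149.2]]
0.015 -0.018 [[457.1, 123.6], [469.1, 123.7], [447.2, 148.5], [458.3, 148.6]]
0.11 0.018 [[505.3, 124.8], [517.7, 125.0], [490.6, 148.7], [502.0, 148.8]]
0.11 -0.018 [[461.0, 124.2], [473.3, 124.3], [449.7, 148.1], [461.0, 148.2]]
[475 137]
```

View pics/w9c.png

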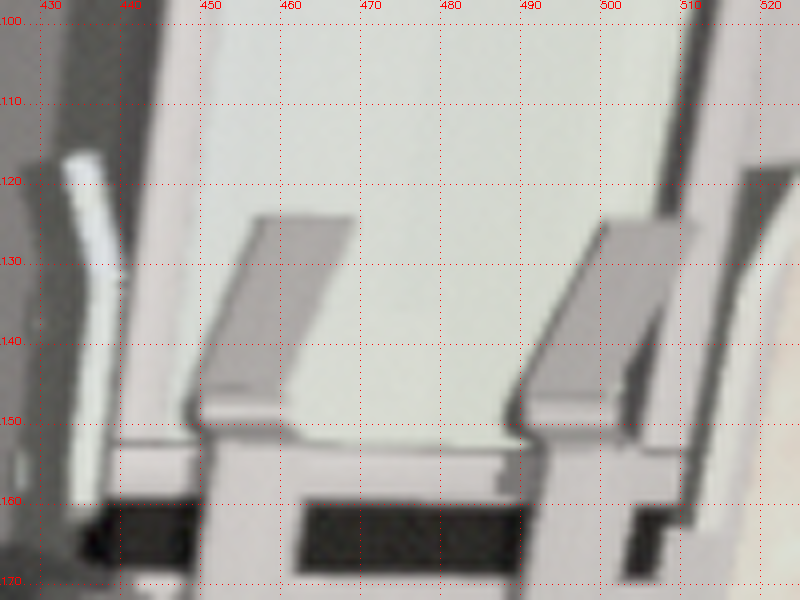

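Both noses (u 457–469 and 500–511) match the prediction for 0.015 rad lift (457–469 and 500–512), not the one for riding on the rim (461–473 and 505–518). The bends dip inside the rim. Handing in.

```bash
python3 -c "
from h import *
print(r.finish_job())"
```

```text
the job is handed in; nothing more can be done
None
```

The glass is on the fitting's rails and slid home under both clips. The gripper has let go, and I handed the job in at about 18 s. The system reports no verdict, so this rests on my own checks.

**What I did:** I picked out the middle-sized glass on the mat, which measured 116 × 64 mm in the wrist camera. I gripped it about 20 mm behind its middle, set it on the rails and slid it along. The clips took up to about 3 N to ride up. The snap showed as a short forward pull of 3 N, and the stop was met about 1.5 mm later, with at most about 7 N at the wrist. I then eased back, released and lifted clear.

**Last checks:**
- **Clips:** an oblique wrist picture shows both clips where a lift of about 0.015 rad puts them, with their bends inside the rim.
- **Glass position:** the rim lies close up to the stop, and the centre is about 0 mm from nominal home.
- **Other things:** I did not touch the bowl, bottle or screwdriver, but I made no separate measurement of their positions.

**What disagreed:**
- The top and wrist cameras differed by 2–3 mm, so I used the wrist camera.
- The glass sat about 1° askew in the grip, so I turned the tool 1° before it reached the clips.
- Lift barely shows from straight above, so the oblique picture is the only picture of it.

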